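# Hang a bait feeder on the drop-flap peg

### The job

Pick up the feeder that has an eye and a grip tab on top, and hang it by its eye on the rack's peg, pushing it in past the drop flap so that the flap falls shut behind the eye. Then check it with a light tug, a few newtons, back against the fallen flap, and let it go hanging there; be gentle with the rack throughout and leave the other things on the table alone.

Things in the scene. Friction and masses are not known exactly. Their poses are not given: they have to be found in the camera images.
- feeder_mid (a point): Loose feeder to hang (0.1 to 0.2 kg), standing upright; this point is on its axis 68 mm over its foot, half-way up. From the foot: brown perforated tube, 36 mm diameter, 0 to 52 mm up; neck (8 x 12 mm) to 70; black round eye; black grip tab to 136 mm. z is up; x is the axis of the eye's hole (either way round is the same).
- eye (a point): Centre of the feeder's eye, 85 mm over its foot: an upright ring of 8 mm round bar, 34 mm outer and 17 mm inner diameter; x is the axis of the hole.
- tab (a point): Centre of the feeder's upright grip tab, 118 mm over its foot, 33 mm above the eye's centre: 36 mm tall (100 to 136 mm up), 10 mm thick along x (the hole's axis), 20 mm wide along y.
- rack_mid (a point): Fixed point on the pale rack, 140 mm above the table, at the height of the peg's axis. x runs level along the peg, inward; the peg points out to -x; y is level across it, z up. Steel peg: 12 mm diameter, round end at x = -95 mm; a 24 mm collar from x = -30 mm to 0 stops the eye. Nothing of the rack stands over 152 mm; base plate 12 mm thick, below.
- rack: The rack (origin under its base, axes as rack_mid). Its peg is clamped in a sideways-adjustable mount: the peg's axis lies anywhere from y = -17 to +17 mm of rack_mid, always parallel to x and 140 mm up. That offset is not measured: find it by gentle touch or by looking. It does not yield to light pushes.
- flap_line (a point): Fixed rack point at x = -84 mm of rack_mid, same axes: the flap's hinge pin is level with it in x and z, on the peg's own axis (so off in y as the peg is).
- flap (a joint): Steel drop flap, 30 x 8 x 4 mm, hung from its pin in the peg. 0 = straight down, shut, where a stop keeps it from swinging out; it swings freely inward and up to 1.57 (level). An eye pushed on from the peg's end lifts it; once the eye's centre is past x = -50 mm (of rack_mid) it falls to 0 behind it. An eye pulled back meets it at about x = -78 mm.
- bait_tub: Bystander: closed round black tub, 70 mm diameter, 45 mm high, origin at the centre of its foot.
- plain_feeder: Bystander: brown perforated tube with no eye, 36 mm diameter, 55 mm high, standing, origin at the centre of its foot.
- lead: Bystander: flat lead weight, 50 by 30 by 14 mm, origin at the centre of its underside.

How it is judged:
By the outcome, as a careful person would: the job done as asked, in the order asked, and still so for the second after the job is handed in, with the robot touching nothing.
It also fails if it takes over 69 s, if anything falls off the work surface, if the arm or the gripper's body presses on something with over 40 N, if the wrist force passes 120 N, or if a joint passes its speed limit or range.

### The arm

A 6-joint arm with a two-finger parallel gripper is mounted at the origin on the work surface. World frame = base frame: x ahead of the robot, y to its left, z up, the work surface at z = 0. Lengths are in m, angles in rad, forces in N, time in s.
With the tool pointing down it reaches from about 0.3 to 0.875 m from the base axis. Payload 6.4 kg.
Tool frame: the origin (TCP) lies at the centre of the arm's flange, where the gripper is bolted on; the fingertips stand 173 mm ahead of it and the grasp point (between the pads) lies 155 mm ahead of it; z points along the fingers, x is the direction in which the jaws open and shut, and the axes are right-handed (so a half turn about z gives the same grasp; the last joint's range is limited). The gripper opens to 85 mm and grips with 20 to 120 N. Pads are 22 mm wide; open, the fingers measure 114 mm over their backs; the gripper's body (76 mm by 85 mm) begins 54 mm behind the grasp point. The pads swing forward as they close: fully open they stand 13 mm farther back than shut.
Start: joints at [1.074, 0.181, 1.607, -0, 1.354, -0.206], TCP at [0.165, 0.551, 0.405] pointing down, gripper open.
Joint ranges: [-2.99, 2.99], [-0.89, 2.07], [0.3, 2.58], [-1.14, 4.28], [0, 2.63], [-3.12, 3.12]. Speed limits (rad/s): [2.57, 2.57, 3.01, 3.14, 3.14, 3.14].

### API

Orientations are given as a unit quaternion [w, x, y, z].
In Python, from bench import ctrl gives the robot as it stands. The module is installed in compiled form; this text tells all that it offers.
- The arm moves only by the tool move_arm, never from a script. Its argument "moves" is a list of rows, each an object of numbers: "gripper": the opening in per cent of the stroke, from 0 (shut) to 100 (fully open); "x", "y", "z": the shift along the tool's x, y, z in cm; "roll": the turn about the tool's z in degrees. In form: [{"gripper": .., "x": .., "y": .., "z": .., "roll": ..}, ...]. A call has 1 to 5 rows; each row shifts and turns the commanded pose from where the row before left it, along the tool's axes as they then stand; what a row does not reach is not made up. A row lasts 1/8 s, in which the tool goes at most 62.5 mm and 10.7 degrees, less where a joint would pass 70% of its speed; a pose out of reach is approached as far as the arm can. A call is refused whole if a number of a shift passes 6.25 or a number of a turn 10.7, either way. A call with a gripper value outside its range is refused whole. The fingers move at their own pace and stop on an object; the grip force is fixed at half the most. Time passes only in rows, so rows that do not move let the fingers close. It gives the time, the measured TCP pose, the force and the opening at its end, in the units of the state.
- ctrl.get_obs(): the state, without advancing time (a new reading comes with each control period).
- ctrl.camera(name): name is "scene" or "top"; returns a dict with "img" (400x640x3 uint8, red, green, blue), "fx", "fy", "cx", "cy" (pixels), "world_from_camera" (4x4, takes a point from camera to world coordinates). Camera axes: x right, y up, looking along -z (the intrinsics and any distortion apply to the point x, -y, -z); pixel columns grow to the right and rows downward; lengths in m; the calibration is good to about 2 mm. A picture is of the moment at which its call begins. There is no depth.
- ctrl.hand_in(): hands the job in, once; it reports no verdict.
The state is a dict: "time_s": time; "q": joint angles; "dq": joint speeds; "joint_efforts": joint torques, N m; "eef_pos": TCP position; "eef_rot": TCP orientation; "wrist_force": force on the tool from outside, world axes, zero at the start; "torque": the same for the moment, N m; "opening": opening from 0.0 (shut) to 1.0 (fully open).
Only numpy, scipy, OpenCV 4.12 (cv2) and the standard library are available. Lean on these libraries where they do the work, as an engineer would, in place of code of your own. Each camera call takes 0.05 s, during which the arm holds its last target. There are 200 camera calls.

## Working session

There is one attempt and no reset: what is moved stays moved. The work goes in short steps, Python scripts to look and compute and a tool call to move; the robot and the scene stay as the last step left them, time stands still between calls to the robot, and variables do not carry over. Pictures are saved under pics/ and viewed, about 8 in all and at most 12, crops included, and the job is handed in when it is done.

Besides the shell and the picture viewer there is one more tool, called by a JSON object that holds its "op" and its "data". move_arm: Moves the arm, as the interface text tells. Its arguments: {"type":"object","properties":{"moves":{"type":"array","items":{"type":"object","properties":{"gripper":{"type":"number"},"x":{"type":"number"},"y":{"type":"number"},"z":{"type":"number"},"roll":{"type":"number"}}}}},"required":["moves"]}

```bash
mkdir -p pics
python3 - <<'E'
from bench import ctrl
import cv2,numpy as np
for n in("scene","top"):
    c=ctrl.camera(n); cv2.imwrite(f"pics/{n}0.png",c["img"][:,:,::-1])
    print(n,{k:(np.round(v,4).tolist() if k!="img" else 0) for k,v in c.items()})
print(ctrl.get_obs())
E
```

```text
scene {'img': 0, 'fx': 456.9123, 'fy': 456.9123, 'cx': 318.8619, 'cy': 206.3728, 'world_from_camera': [[0.8477, -0.3305, 0.4149, 0.9078], [0.5301, 0.4987, -0.6858, -0.6057], [0.0197, 0.8013, 0.598, 0.6418], [0.0, 0.0, 0.0, 1.0]]}
top {'img': 0, 'fx': 409.3417, 'fy': 409.3417, 'cx': 323.9746, 'cy': 193.8622, 'world_from_camera': [[-0.0099, 0.9943, -0.1061, 0.4682], [-0.9995, -0.0132, -0.0301, -0.0052], [-0.0313, 0.1058, 0.9939, 0.9366], [0.0, 0.0, 0.0, 1.0]]}
{'time_s': 0.1, 'q': array([ 1.07371660e+00,  1.81467548e-01,  1.60792582e+00,  5.80081439e-06,
        1.35379242e+00, -2.06330920e-01]), 'dq': array([ 6.18593941e-04, -1.69427027e-03, -1.93628466e-03,  4.74606835e-04,
        1.36232984e-03,  4.61921100e-05]), 'joint_efforts': array([-4.14651631e-04, -4.45868361e+01, -3.52242279e+01, -1.26790255e-04,
        4.01949277e-03,  8.43520547e-05]), 'eef_pos': array([0.16472132, 0.55065846, 0.40386496]), 'eef_rot': array([ 3.32166631e-04,  8.02081689e-01,  5.97213806e-01, -7.24009392e-04]), 'wrist_force': array([-0.47181746,  0.09232359,  0.57968372]), 'torque': array([0.0587802 , 0.07035515, 0.02103587]), 'opening': 1.003162968028621}
```

View pics/scene0.png

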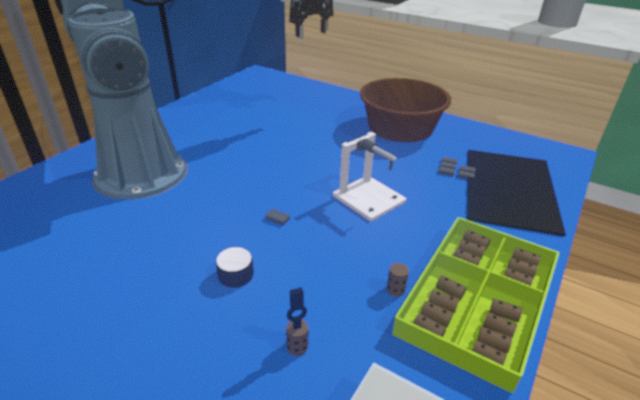

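View pics/top0.png

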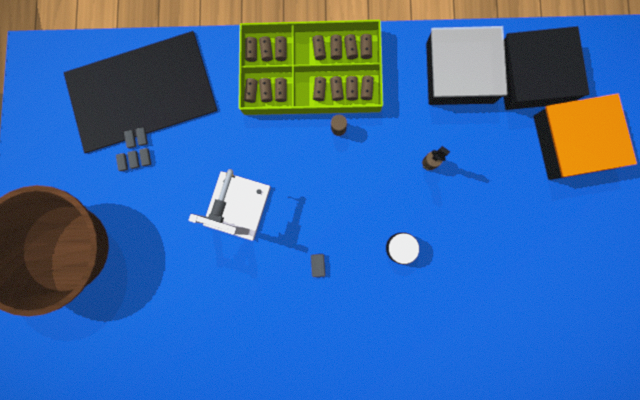

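Scene: feeder about (297,320), rack about (370,180). Top: feeder about (435,158), rack about (235,205). I'll zoom in on these with a composite.

Run:
```python
import cv2,numpy as np
s=cv2.imread("pics/scene0.png");t=cv2.imread("pics/top0.png")
def crop(im,x,y,w,h,k):
    o=cv2.resize(im[y:y+h,x:x+w],None,fx=k,fy=k,interpolation=cv2.INTER_CUBIC)
    for i in range(0,w,10):
        cv2.putText(o,str(x+i),(i*k,8),0,.3,(0,255,255),1); cv2.line(o,(i*k,10),(i*k,14),(0,255,255),1)
    for i in range(10,h,10): cv2.putText(o,str(y+i),(0,i*k+3),0,.3,(0,255,255),1);
    return o
a=np.hstack([crop(s,325,125,100,75,4),crop(t,180,160,100,75,4)])
b=np.hstack([crop(s,265,280,80,60,5),crop(t,415,135,80,60,5)])
cv2.imwrite("pics/c1.png",np.vstack([a,b]))
```

```text
(no output)
```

View pics/c1.png

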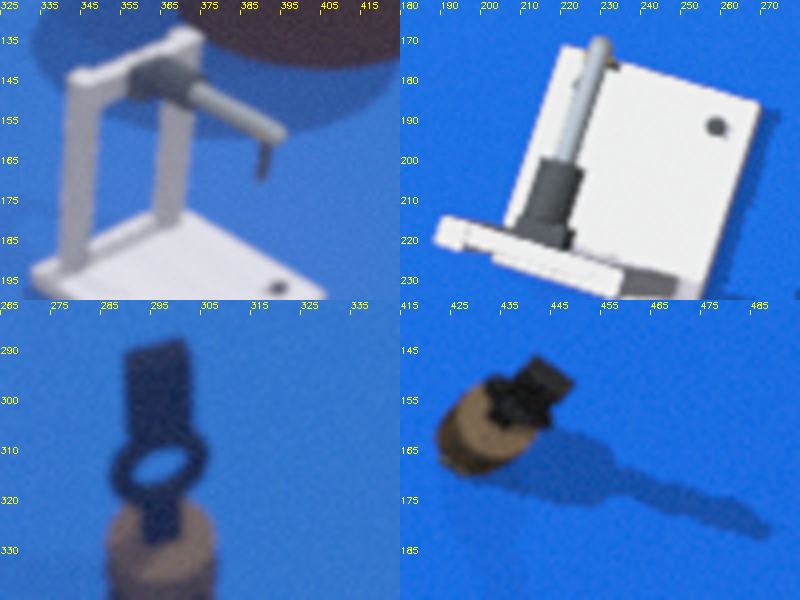

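Composite shows:
- **Scene:** peg tip (395.7,158) and collar front (374.5,147); the feeder's tab top edge runs (290,290.4)–(302.4,288); eye hole centre (297,313).
- **Top:** peg tip (230,170) and collar front (221,200); tab top corners about (442.4,146) and (450,151.6).

The peg points outward, away from the robot.

```bash
cat > h.py <<'E'
from bench import ctrl
import cv2,numpy as np
from scipy.optimize import least_squares
K={}
def cam(n):
    if n not in K: K[n]=ctrl.camera(n)
    return K[n]
def proj(n,P):
    c=cam(n);T=np.linalg.inv(c["world_from_camera"]);p=np.atleast_2d(P)@T[:3,:3].T+T[:3,3]
    return np.c_[c["cx"]+c["fx"]*p[:,0]/-p[:,2],c["cy"]-c["fy"]*p[:,1]/-p[:,2]]
def ray(n,u,v,z):
    c=cam(n);T=np.array(c["world_from_camera"]);d=T[:3,:3]@[(u-c["cx"])/c["fx"],-(v-c["cy"])/c["fy"],-1]
    return T[:3,3]+d*(z-T[2,3])/d[2]
def feed(x,y,a,pts):
    pts=np.atleast_2d(pts);c,s=np.cos(a),np.sin(a)
    return pts@np.array([[c,s,0],[-s,c,0],[0,0,1]])+[x,y,0]
E
python3 - <<'E'
from h import *
r=lambda *a:np.round(ray(*a)[:2],4)
for n,tip,col in(("top",(230,170),(221.25,200)),("scene",(395.7,158),(374.5,147))):
    a,b=ray(n,*tip,.14),ray(n,*col,.14);print(n,a.round(4),b.round(4),np.linalg.norm(a-b),np.degrees(np.arctan2(*(a-b)[1::-1])))
print("eye scene",r("scene",297.2,313,.085))
print("tab", r("top",442.4,146,.136),r("top",450,151.6,.136),r("scene",290,290.4,.136),r("scene",302.4,288,.136))
print("foot scene", r("scene",297,348,0.0))
# tab+eye render fit: dark mask in both views
def model(p):
    x,y,a=p;m={}
    th=np.linspace(0,2*np.pi,40)
    boxes=[np.array([(sx*.005,sy*.01,z) for sx in(-1,1) for sy in(-1,1) for z in(.100,.136)])]
    return {n:[proj(n,feed(x,y,a,b)) for b in boxes] for n in("top","scene")}
def mask(n,roi):
    g=cam(n)["img"].max(2).astype(int);b=cam(n)["img"].astype(int)
    return b
# weight: soft IoU on tab box hull using brightness of blue channel (tab dark, table blue)
S=8
def res(p,lo):
    tot=0
    for n,(X,Y,W,H) in(("top",(435,138,22,22)),("scene",(282,280,30,24))):
        im=cv2.resize(cam(n)["img"][Y:Y+H,X:X+W,2],None,fx=S,fy=S,interpolation=cv2.INTER_LINEAR).astype(float)
        d=(im<105)
        m=np.zeros(im.shape,np.uint8)
        q=((model(p)[n][0]-[X,Y]+.5)*S-.5).astype(np.float32)
        cv2.fillConvexPoly(m,cv2.convexHull(q).astype(np.int32),1)
        hy,hx=np.where(m>0)
        tot+=(m.astype(bool)&~d).sum()-(m.astype(bool)&d).sum()
        if lo: print(n,q.round(0).tolist()[:0],m.sum(),(m.astype(bool)&d).sum(),d.sum())
    return tot
from scipy.optimize import differential_evolution
e=ray("scene",297.2,313,.085)
o=differential_evolution(res,[(e[0]-.02,e[0]+.02),(e[1]-.02,e[1]+.02),(-1.3,.2)],args=(0,),seed=1,maxiter=60)
print(o.x,np.degrees(o.x[2]),o.fun);res(o.x,1)
print("ctr eye proj",proj("scene",[*o.x[:2],.085]),proj("top",[*o.x[:2],.136]))
E
```

```text
top [0.6034 0.205  0.14  ] [0.5438 0.2215 0.14  ] 0.06181528783340773 -15.482750398519764
scene [0.6053 0.2089 0.14  ] [0.5457 0.2265 0.14  ] 0.06213321971208455 -16.458739481058167
eye scene [ 0.64   -0.2201]
tab [ 0.6456 -0.2158] [ 0.6342 -0.2302] [ 0.6316 -0.226 ] [ 0.6444 -0.2119]
foot scene [ 0.6404 -0.2226]
[ 0.63772835 -0.21842011  0.19187348] 10.993540351129655 -11795.0
top [] 6607 5695 8418
scene [] 12916 9964 10098
ctr eye proj [[296.59996366 311.63635976]] [[443.89581709 149.91469089]]
```

{"op": "move_arm", "data": {"moves": [{"x":-3.8,"y":4.2},{"x":-3.8,"y":4.2},{"x":-3.8,"y":4.2},{"x":-3.8,"y":4.2},{"x":-3.8,"y":4.2}]}}

```text
validation failed for argument at $.mo...
```

{"op": "move_arm", "data": {"moves": [{"x":-3.8,"y":4.2},{"x":-3.8,"y":4.2},{"x":-3.8,"y":4.2},{"x":-3.8,"y":4.2},{"x":-3.8,"y":4.2}]}}

```text
validation failed for argument at $.mo...
```

{"op": "move_arm", "data": {"moves": [{"x":-3.8,"y":4.2},{"x":-3.8,"y":4.2},{"x":-3.8,"y":4.2},{"x":-3.8,"y":4.2,"gripper":45},{"roll":10.3}]}}

```text
validation failed for argument at $.mo...
```

{"op": "move_arm", "data": {"moves": [{"roll":10.3},{"roll":10.3},{"roll":10.3},{"roll":10.3},{"roll":10.3}]}}

```text
validation failed for argument at $.mo...
```

{"op": "move_arm", "data": {"moves": [{"roll":10.3},{"roll":10.3},{"roll":10.3},{"roll":10.3},{"roll":10.3}]}}

```text
validation failed for argument at $.mo...
```

```bash
cat >> h.py <<'E'
from scipy.spatial.transform import Rotation as R
def st():
    o=ctrl.get_obs();r=R.from_quat(np.roll(o["eef_rot"],-1));M=r.as_matrix()
    print("t",round(o["time_s"],2),"p",o["eef_pos"].round(4),"yaw",np.degrees(np.arctan2(M[1,0],M[0,0])).round(2),"zax",M[:,2].round(3),"q",o["q"].round(2),"F",o["wrist_force"].round(2),"op",round(o["opening"],3))
    return o,M
def go(x,y,z=None):
    o,M=st();d=np.array([x,y,o["eef_pos"][2] if z is None else z])-o["eef_pos"];print("tool shift cm",(M.T@d*100).round(2))
E
python3 -c "
from h import *
go(.638,-.219)"
```

```text
t 0.2 p [0.1648 0.5507 0.4041] yaw 73.34 zax [-0.001 -0.001 -1.   ] q [ 1.07  0.18  1.61  0.    1.35 -0.21] F [-0.51  0.62 -0.46] op 1.0
tool shift cm [-6.018e+01  6.740e+01  5.000e-02]
```

{"op": "move_arm", "data": {"moves": [{"gripper":100,"x":-3.8,"y":4.2,"z":0,"roll":0},{"gripper":100,"x":-3.8,"y":4.2,"z":0,"roll":0},{"gripper":100,"x":-3.8,"y":4.2,"z":0,"roll":0},{"gripper":100,"x":-3.8,"y":4.2,"z":0,"roll":0},{"gripper":100,"x":-3.8,"y":4.2,"z":0,"roll":0}]}}

```text
time_s: 0.82
eef_pos: [0.312, 0.307, 0.4048]
eef_rot: [0.0, 0.802, 0.597, 0.0]
wrist_force: [0.5, 0.1, -0.1]
opening: 1.001
```

{"op": "move_arm", "data": {"moves": [{"gripper":100,"x":-3.8,"y":4.2,"z":0,"roll":0},{"gripper":100,"x":-3.8,"y":4.2,"z":0,"roll":0},{"gripper":100,"x":-3.8,"y":4.2,"z":0,"roll":0},{"gripper":100,"x":-3.8,"y":4.2,"z":0,"roll":0},{"gripper":100,"x":-3.8,"y":4.2,"z":0,"roll":0}]}}

```text
time_s: 1.45
eef_pos: [0.4588, 0.0646, 0.4048]
eef_rot: [0.0, 0.802, 0.597, 0.0]
wrist_force: [1.0, 0.4, -0.7]
opening: 1.002
```

{"op": "move_arm", "data": {"moves": [{"gripper":100,"x":-3.8,"y":4.2,"z":0,"roll":0},{"gripper":100,"x":-3.8,"y":4.2,"z":0,"roll":0},{"gripper":100,"x":-3.8,"y":4.2,"z":0,"roll":0},{"gripper":45,"x":-3.8,"y":4.2,"z":0,"roll":0},{"gripper":45,"x":0,"y":0,"z":0,"roll":10.3}]}}

```text
time_s: 2.08
eef_pos: [0.5768, -0.1311, 0.4038]
eef_rot: [0.0, 0.854, 0.52, -0.0]
wrist_force: [-1.6, 0.4, 0.0]
opening: 0.606
```

{"op": "move_arm", "data": {"moves": [{"gripper":45,"x":0,"y":0,"z":0,"roll":10.3},{"gripper":45,"x":0,"y":0,"z":0,"roll":10.3},{"gripper":45,"x":0,"y":0,"z":0,"roll":10.3},{"gripper":45,"x":0,"y":0,"z":0,"roll":10.3},{"gripper":45,"x":0,"y":0,"z":0,"roll":10.3}]}}

```text
time_s: 2.7
eef_pos: [0.5756, -0.1273, 0.4044]
eef_rot: [-0.0, 0.995, 0.098, -0.0]
wrist_force: [0.0, 0.2, -0.3]
opening: 0.451
```

{"op": "move_arm", "data": {"moves": [{"gripper":45,"x":0,"y":0,"z":0,"roll":10.3},{"gripper":45,"x":0,"y":0,"z":0,"roll":10.3},{"gripper":45,"x":0,"y":0,"z":0,"roll":10.3},{"gripper":45,"x":0,"y":0,"z":0,"roll":10.3},{"gripper":45,"x":0,"y":0,"z":0,"roll":10.3}]}}

```text
time_s: 3.32
eef_pos: [0.5756, -0.1274, 0.4044]
eef_rot: [-0.0, 0.939, -0.345, -0.0]
wrist_force: [-0.2, 0.0, -0.3]
opening: 0.449
```

```bash
python3 -c "
from h import *
go(.638,-.219)"
```

```text
t 3.33 p [ 0.5756 -0.1274  0.4044] yaw -40.3 zax [-0.  0. -1.] q [-0.42  0.21  1.57  0.    1.36  0.28] F [-0.2   0.   -0.26] op 0.449
tool shift cm [10.69  2.95 -0.  ]
```

{"op": "move_arm", "data": {"moves": [{"gripper":45,"x":5.35,"y":1.47,"z":0,"roll":0},{"gripper":45,"x":5.35,"y":1.47,"z":0,"roll":0},{"gripper":45,"x":0,"y":0,"z":4,"roll":0},{"gripper":45,"x":0,"y":0,"z":3,"roll":0},{"gripper":45,"x":0,"y":0,"z":0,"roll":0}]}}

```text
time_s: 3.95
eef_pos: [0.6377, -0.2182, 0.331]
eef_rot: [-0.001, 0.94, -0.342, -0.003]
wrist_force: [0.1, -0.0, -0.2]
opening: 0.452
```

Run:
```python
from h import *
go(.638,-.219)
o=[]
for n,x,y in(("scene",260,240),("top",400,110)):
    i=cam(n)["img"][y:y+100,x:x+80,::-1];o.append(cv2.resize(i,None,fx=5,fy=5,interpolation=cv2.INTER_CUBIC))
cv2.imwrite("pics/c2.png",np.hstack(o))
```

```text
t 3.95 p [ 0.6377 -0.2182  0.331 ] yaw -39.97 zax [-0.006  0.003 -1.   ] q [-0.51  0.46  1.4  -0.    1.29  0.19] F [ 0.14 -0.05 -0.24] op 0.452
tool shift cm [ 0.07  0.04 -0.  ]
```

View pics/c2.png

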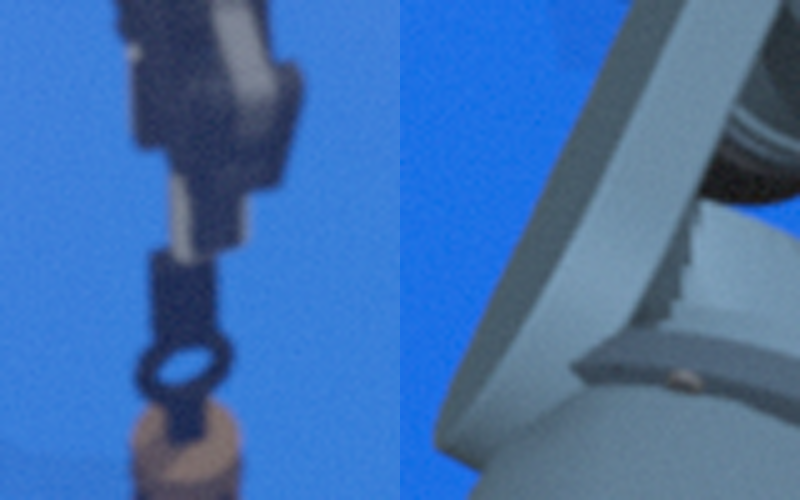

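Run:
```python
from h import *
a=np.radians(-40)
for nm,p in dict(nearL=(.0335,-.011,.162),nearR=(.0335,.011,.162),farL=(-.019,-.011,.162),farR=(-.019,.011,.162)).items():
    q=proj("scene",feed(.6377,-.2182,a,[p]))[0];print(nm,q.round(1),((q-[260,240])*5).round(0))
```

```text
nearL [295.1 294.7] [175. 273.]
nearR [310.2 291.2] [251. 256.]
farL [285.5 269.1] [128. 146.]
farR [299.8 266.1] [199. 130.]
```

{"op": "move_arm", "data": {"moves": [{"gripper":45,"x":0.3,"y":0.05,"z":2,"roll":0},{"gripper":45,"x":0.05,"y":0,"z":2,"roll":0},{"gripper":45,"x":0,"y":0,"z":1.6,"roll":0},{"gripper":45,"x":0,"y":0,"z":0,"roll":0}]}}

```text
time_s: 4.6
eef_pos: [0.6403, -0.2208, 0.2758]
eef_rot: [-0.0, 0.94, -0.342, -0.002]
wrist_force: [-0.1, 0.4, -0.3]
opening: 0.451
```

Run:
```python
from h import *
st()
cv2.imwrite("pics/c3.png",cv2.resize(cam("scene")["img"][250:370,250:350,::-1],None,fx=5,fy=5,interpolation=cv2.INTER_CUBIC))
```

```text
t 4.6 p [ 0.6403 -0.2208  0.2758] yaw -39.96 zax [-0.004  0.002 -1.   ] q [-0.51  0.53  1.42  0.    1.2   0.19] F [-0.1   0.44 -0.25] op 0.451
```

View pics/c3.png

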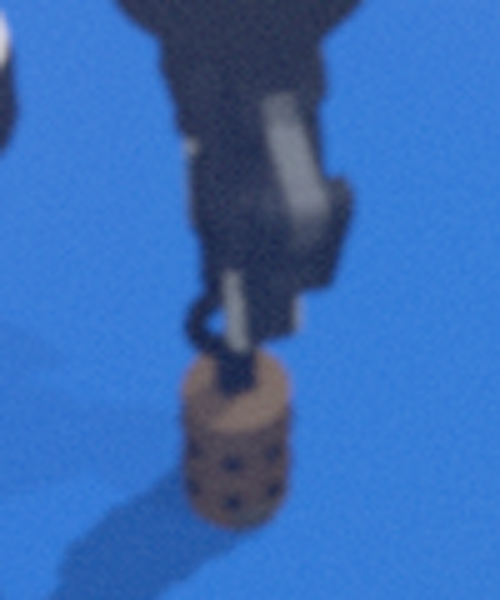

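The tab sits between the fingers: near finger about (302,313) px, feeder axis about (297,320) px. Closing now.

{"op": "move_arm", "data": {"moves": [{"gripper":20,"x":0,"y":0,"z":0,"roll":0},{"gripper":10,"x":0,"y":0,"z":0,"roll":0},{"gripper":0,"x":0,"y":0,"z":0,"roll":0},{"gripper":0,"x":0,"y":0,"z":0,"roll":0},{"gripper":0,"x":0,"y":0,"z":0,"roll":0}]}}

```text
time_s: 5.28
eef_pos: [0.6413, -0.2213, 0.2793]
eef_rot: [0.0, 0.94, -0.342, 0.0]
wrist_force: [0.1, -0.2, 3.5]
opening: 0.108
```

{"op": "move_arm", "data": {"moves": [{"gripper":0,"x":0,"y":0,"z":0,"roll":0},{"gripper":0,"x":0,"y":0,"z":-1,"roll":0},{"gripper":0,"x":0,"y":0,"z":-3,"roll":0},{"gripper":0,"x":0,"y":0,"z":-4,"roll":0},{"gripper":0,"x":0,"y":0,"z":0,"roll":0}]}}

```text
time_s: 5.9
eef_pos: [0.6422, -0.2217, 0.3633]
eef_rot: [0.001, 0.94, -0.342, 0.004]
wrist_force: [-0.4, -0.3, -1.4]
opening: 0.104
```

Run:
```python
from h import *
st()
cv2.imwrite("pics/c4.png",cv2.resize(cam("scene")["img"][200:340,240:360,::-1],None,fx=4,fy=4,interpolation=cv2.INTER_CUBIC))
```

```text
t 5.9 p [ 0.6422 -0.2217  0.3633] yaw -39.95 zax [ 0.007 -0.004 -1.   ] q [-0.51  0.44  1.36  0.    1.33  0.19] F [-0.43 -0.33 -1.37] op 0.104
```

View pics/c4.png

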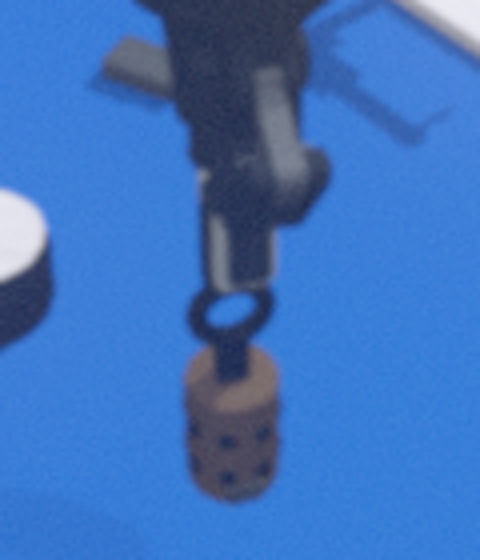

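Grasped: the feeder hangs upright and the eye is seen at about (297.7,278.5). Next I rotate to the peg direction and compute the transfer, correcting with the FK-to-image offset.

{"op": "move_arm", "data": {"moves": [{"gripper":0,"x":0,"y":0,"z":0,"roll":-8},{"gripper":0,"x":0,"y":0,"z":0,"roll":-8},{"gripper":0,"x":0,"y":0,"z":0,"roll":-8},{"gripper":0,"x":0,"y":0,"z":0,"roll":0}]}}

```text
time_s: 6.45
eef_pos: [0.6406, -0.221, 0.3566]
eef_rot: [-0.001, 0.99, -0.139, -0.002]
wrist_force: [0.3, -0.8, -0.9]
opening: 0.107
```

Run:
```python
from h import *
print(proj("scene",[.6422,-.2217,.3633-.1943]))
go(.645,.196)
```

```text
[[297.34067574 275.65731456]]
t 6.5 p [ 0.6407 -0.2211  0.3569] yaw -16.13 zax [-0.002  0.001 -1.   ] q [-0.51  0.45  1.37  0.    1.33 -0.23] F [ 0.21 -0.05 -1.9 ] op 0.106
tool shift cm [-11.17 -40.19   0.06]
```

{"op": "move_arm", "data": {"moves": [{"gripper":0,"x":-0.7,"y":-2.5,"z":0,"roll":0},{"gripper":0,"x":-1.4,"y":-5,"z":0,"roll":0},{"gripper":0,"x":-1.4,"y":-5,"z":0,"roll":0},{"gripper":0,"x":-1.4,"y":-5,"z":0,"roll":0},{"gripper":0,"x":-1.4,"y":-5,"z":0,"roll":0}]}}

```text
time_s: 7.12
eef_pos: [0.6418, 0.0153, 0.3584]
eef_rot: [-0.0, 0.99, -0.14, -0.0]
wrist_force: [1.4, 0.1, -1.8]
opening: 0.106
```

{"op": "move_arm", "data": {"moves": [{"gripper":0,"x":-1.4,"y":-5,"z":0,"roll":0},{"gripper":0,"x":-1.4,"y":-5,"z":0,"roll":0},{"gripper":0,"x":-1.4,"y":-5,"z":0,"roll":0},{"gripper":0,"x":-0.7,"y":-2.6,"z":0,"roll":0},{"gripper":0,"x":0,"y":0,"z":0,"roll":0}]}}

```text
time_s: 7.75
eef_pos: [0.6425, 0.1984, 0.3582]
eef_rot: [-0.0, 0.99, -0.138, -0.001]
wrist_force: [-0.3, -0.5, -1.7]
opening: 0.104
```

{"op": "move_arm", "data": {"moves": [{"gripper":0,"x":0,"y":0,"z":1,"roll":0},{"gripper":0,"x":0,"y":0,"z":1.2,"roll":0},{"gripper":0,"x":0,"y":0,"z":0,"roll":0},{"gripper":0,"x":0,"y":0,"z":0,"roll":0}]}}

```text
time_s: 8.25
eef_pos: [0.6439, 0.1944, 0.3365]
eef_rot: [0.0, 0.99, -0.139, -0.0]
wrist_force: [-0.5, -0.1, -2.0]
opening: 0.105
```

```bash
cat >> h.py <<'E'
def pic(f,x,y,w,h,k,pts=()):
    i=cv2.resize(cam("scene")["img"][y:y+h,x:x+w,::-1],None,fx=k,fy=k,interpolation=cv2.INTER_CUBIC)
    for j in range(0,w,10): cv2.putText(i,str(x+j),(j*k,9),0,.33,(0,255,255),1)
    for j in range(10,h,10): cv2.putText(i,str(y+j),(0,j*k+3),0,.33,(0,255,255),1)
    for p in pts:
        q=(proj("scene",p)[0]-[x,y]+.5)*k;cv2.circle(i,tuple(int(v) for v in q),2,(0,0,255),-1)
    cv2.imwrite(f,i)
def eye():
    o,M=st();return o["eef_pos"]+M[:,2]*.1945,M
E
python3 - <<'E'
from h import *
e,M=eye();print("eye",e,proj("scene",e))
pic("pics/c5.png",330,110,110,100,6,[e])
E
```

```text
t 8.25 p [0.6439 0.1944 0.3365] yaw -16.03 zax [-0. -0. -1.] q [ 0.12  0.45  1.4  -0.    1.29  0.4 ] F [-0.49 -0.06 -2.05] op 0.105
eye [0.64382301 0.19436173 0.14199119] [[409.79672005 165.39940875]]
```

View pics/c5.png

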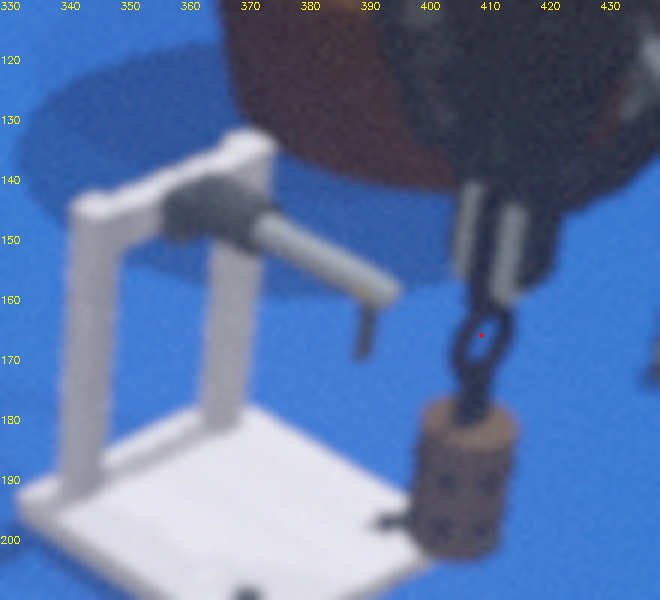

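The scene crop shows the eye ring centred at about (409.8,165.8), matching the FK prediction within 0.5 px. The peg runs from about (373,148) to its tip at about (394,158), with the flap hanging shut. I'll fit the peg axis sub-pixel.

Run:
```python
from h import *
e,M=eye()
g=cam("scene")["img"].astype(np.float32); 
a,b=np.array([376.5,149.8]),np.array([391.,156.7])
d=(b-a)/np.linalg.norm(b-a);n=np.array([-d[1],d[0]])
s=np.linspace(-8,8,161);C=[]
for t in np.linspace(0,1,15):
    c=a+t*(b-a);P=(c+s[:,None]*n).astype(np.float32)
    v=cv2.remap(g,P[None,:,0],P[None,:,1],cv2.INTER_CUBIC)[0,:,0]  # red: peg bright, blue bg low
    bg=np.percentile(v,20);w=np.where(np.abs(s)<5,np.clip(v-bg-15,0,None),0);
    on=np.where(v>(bg+v[60:100].max())/2)[0];on=on[np.abs(s[on])<5]
    C.append((t,s[on].min(),s[on].max()))
C=np.array(C);print(C.round(2)[::3])
mid=C[:,1:].mean(1);p=np.polyfit(C[:,0],mid,1);A=a+n*np.polyval(p,0);B=b+n*np.polyval(p,1)
print("axis px",A,B)
off=np.array([0,.4])
for o in(0*off,off,off*2.5):
    Aw,Bw=ray("scene",*(A-o),.14),ray("scene",*(B-o),.14)
    u=(Bw-Aw)/np.linalg.norm(Bw-Aw);ang=np.degrees(np.arctan2(u[1],u[0]))
    u=M[:,0];lat=np.dot(e-Bw,M[:,1])
    print(o,Aw.round(4),Bw.round(4),"ang",ang.round(1),"eye lateral(tool y) mm",lat*1000,"along",np.dot(e-Bw,u)*1000)
```

```text
t 8.3 p [0.644  0.1945 0.3369] yaw -16.01 zax [ 0.  0. -1.] q [0.12 0.45 1.4  0.   1.29 0.4 ] F [-0.23  0.24 -2.29] op 0.104
[[ 0.   -3.5   1.5 ]
 [ 0.21 -3.4   1.8 ]
 [ 0.43 -3.2   1.7 ]
 [ 0.64 -3.1   2.  ]
 [ 0.86 -2.9   2.5 ]]
axis px [376.93900183 148.87745993] [391.03938842 156.61722724]
[0. 0.] [0.554  0.2219 0.14  ] [0.5945 0.2086 0.14  ] ang -18.2 eye lateral(tool y) mm -0.15897837863307357 along 51.52809926013365
[0.  0.4] [0.5533 0.2235 0.14  ] [0.5938 0.2102 0.14  ] ang -18.3 eye lateral(tool y) mm 1.1409275230396976 along 52.65017430575944
[0. 1.] [0.5521 0.226  0.14  ] [0.5927 0.2125 0.14  ] ang -18.3 eye lateral(tool y) mm 3.0975457979568297 along 54.33912158823162
```

{"op": "move_arm", "data": {"moves": [{"gripper":0,"x":-1,"y":-0.1,"z":0.2,"roll":0},{"gripper":0,"x":-1,"y":0,"z":0,"roll":0},{"gripper":0,"x":-1,"y":0,"z":0,"roll":0},{"gripper":0,"x":-0.3,"y":0,"z":0,"roll":0},{"gripper":0,"x":0,"y":0,"z":0,"roll":0}]}}

```text
time_s: 8.98
eef_pos: [0.612, 0.2053, 0.3349]
eef_rot: [-0.0, 0.99, -0.139, 0.0]
wrist_force: [0.1, -0.1, -0.8]
opening: 0.107
```

Run:
```python
from h import *
e,M=eye();print("eye",e,proj("scene",e))
pic("pics/c6.png",360,120,70,75,8,[])
```

```text
t 8.97 p [0.612  0.2053 0.3349] yaw -15.94 zax [ 0. -0. -1.] q [ 0.14  0.4   1.48 -0.    1.26  0.42] F [ 0.08 -0.12 -0.83] op 0.107
eye [0.6121184  0.20529926 0.14044064] [[397.93514135 159.44361483]]
```

View pics/c6.png

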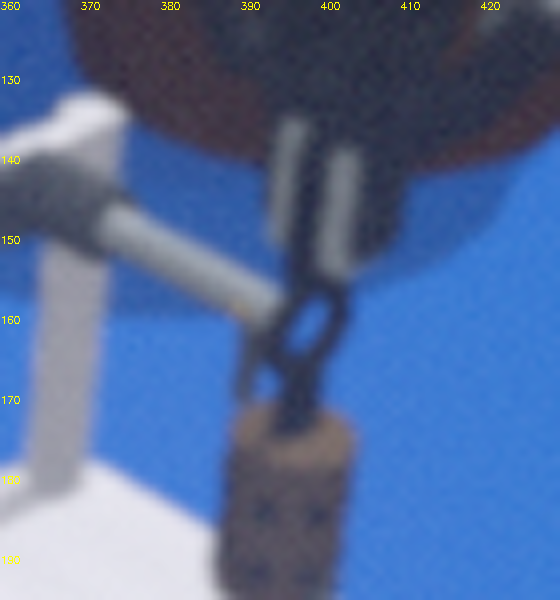

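The eye hole at (398,160) lies on the extension of the peg axis. I'll insert in small steps and watch the force.

{"op": "move_arm", "data": {"moves": [{"gripper":0,"x":-0.4,"y":0,"z":0,"roll":0},{"gripper":0,"x":-0.3,"y":0,"z":0,"roll":0},{"gripper":0,"x":0,"y":0,"z":0,"roll":0}]}}

```text
time_s: 9.4
eef_pos: [0.6053, 0.2071, 0.3346]
eef_rot: [0.0, 0.99, -0.139, -0.0]
wrist_force: [0.6, 0.5, -1.9]
opening: 0.107
```

{"op": "move_arm", "data": {"moves": [{"gripper":0,"x":-0.3,"y":0,"z":0,"roll":0},{"gripper":0,"x":0,"y":0,"z":0,"roll":0}]}}

```text
time_s: 9.65
eef_pos: [0.6025, 0.2079, 0.3347]
eef_rot: [-0.0, 0.99, -0.139, -0.0]
wrist_force: [0.0, 1.4, -1.9]
opening: 0.099
```

{"op": "move_arm", "data": {"moves": [{"gripper":0,"x":-0.3,"y":0,"z":0,"roll":0},{"gripper":0,"x":0,"y":0,"z":0,"roll":0}]}}

```text
time_s: 9.9
eef_pos: [0.5996, 0.2088, 0.3347]
eef_rot: [-0.0, 0.99, -0.139, -0.0]
wrist_force: [-0.4, 0.4, -1.3]
opening: 0.105
```

Run:
```python
from h import *
o,M=st();print("tool F",(M.T@o["wrist_force"]).round(2),"T",(M.T@o["torque"]).round(3))
```

```text
t 9.9 p [0.5996 0.2088 0.3347] yaw -15.95 zax [-0.  0. -1.] q [0.15 0.38 1.51 0.   1.26 0.43] F [-0.44  0.39 -1.33] op 0.105
tool F [-0.53 -0.25  1.33] T [0.043 0.06  0.054]
```

{"op": "move_arm", "data": {"moves": [{"gripper":0,"x":-0.4,"y":0,"z":0,"roll":0},{"gripper":0,"x":-0.4,"y":0,"z":0,"roll":0},{"gripper":0,"x":0,"y":0,"z":0,"roll":0}]}}

```text
time_s: 10.28
eef_pos: [0.5916, 0.211, 0.3346]
eef_rot: [0.0, 0.99, -0.139, -0.0]
wrist_force: [-0.3, -0.3, -1.9]
opening: 0.104
```

{"op": "move_arm", "data": {"moves": [{"gripper":0,"x":-0.4,"y":0,"z":0,"roll":0},{"gripper":0,"x":-0.4,"y":0,"z":0,"roll":0},{"gripper":0,"x":0,"y":0,"z":0,"roll":0}]}}

```text
time_s: 10.65
eef_pos: [0.584, 0.2132, 0.3346]
eef_rot: [0.0, 0.99, -0.139, -0.0]
wrist_force: [-0.1, -1.0, -1.4]
opening: 0.103
```

Run:
```python
from h import *
e,M=eye();o=ctrl.get_obs();print("tool F",(M.T@o["wrist_force"]).round(2),"T",(M.T@o["torque"]).round(3))
pic("pics/c7.png",360,120,70,75,8,[])
```

```text
t 10.65 p [0.584  0.2132 0.3346] yaw -15.95 zax [-0.001 -0.    -1.   ] q [0.16 0.35 1.55 0.   1.25 0.44] F [-0.08 -0.99 -1.37] op 0.103
tool F [0.19 0.98 1.37] T [-0.028 -0.072  0.027]
```

View pics/c7.png

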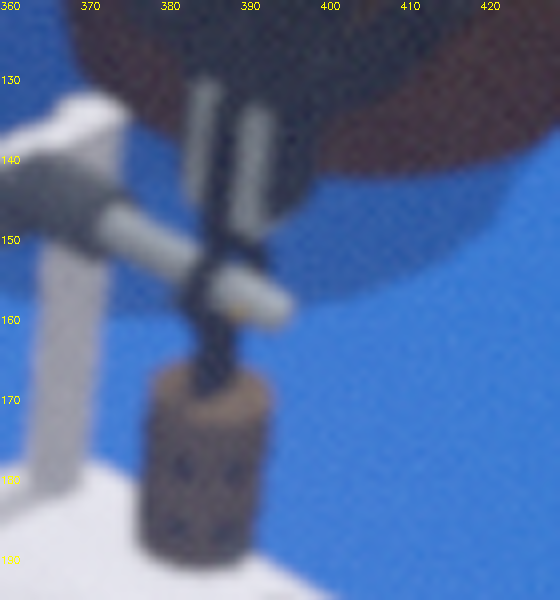

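Threaded: the peg passes through the ring, its tip is visible in front at (396,158), and the flap is lifted. I'll keep going inward.

{"op": "move_arm", "data": {"moves": [{"gripper":0,"x":-0.5,"y":0,"z":0,"roll":0},{"gripper":0,"x":-0.5,"y":0,"z":0,"roll":0},{"gripper":0,"x":-0.5,"y":0,"z":0,"roll":0},{"gripper":0,"x":0,"y":0,"z":0,"roll":0}]}}

```text
time_s: 11.2
eef_pos: [0.5695, 0.2174, 0.3347]
eef_rot: [0.0, 0.99, -0.139, -0.0]
wrist_force: [-0.5, -0.4, -1.6]
opening: 0.11
```

{"op": "move_arm", "data": {"moves": [{"gripper":0,"x":-0.5,"y":0,"z":0,"roll":0},{"gripper":0,"x":-0.5,"y":0,"z":0,"roll":0},{"gripper":0,"x":0,"y":0,"z":0,"roll":0},{"gripper":0,"x":0,"y":0,"z":0,"roll":0}]}}

```text
time_s: 11.7
eef_pos: [0.5604, 0.22, 0.3348]
eef_rot: [-0.0, 0.99, -0.139, 0.0]
wrist_force: [-0.4, 0.0, -1.2]
opening: 0.105
```

Run:
```python
from h import *
e,M=eye();o=ctrl.get_obs();print("tool F",(M.T@o["wrist_force"]).round(2),"T",(M.T@o["torque"]).round(3))
pic("pics/c8.png",350,120,70,75,8,[])
```

```text
t 11.7 p [0.5604 0.22   0.3348] yaw -15.96 zax [ 0.  0. -1.] q [0.18 0.31 1.6  0.   1.23 0.46] F [-0.36  0.01 -1.18] op 0.105
tool F [-0.35  0.09  1.18] T [ 0.008 -0.064 -0.055]
```

View pics/c8.png

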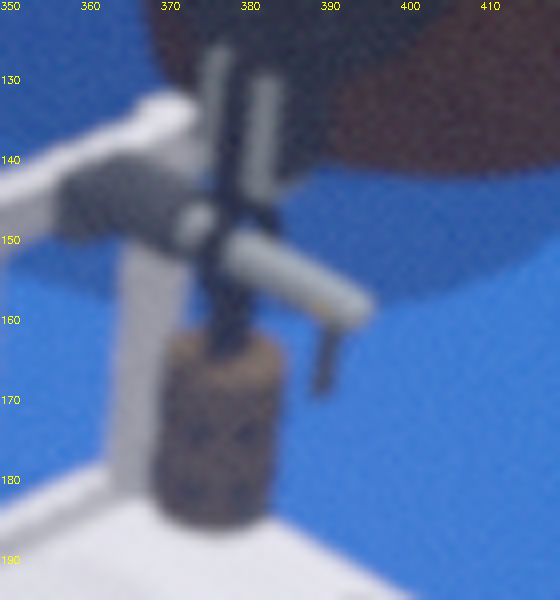

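The flap hangs shut at (390,165), behind the eye. Now the tug: back out until contact, then in fine steps.

{"op": "move_arm", "data": {"moves": [{"gripper":0,"x":0.6,"y":0,"z":0,"roll":0},{"gripper":0,"x":0.6,"y":0,"z":0,"roll":0},{"gripper":0,"x":0.6,"y":0,"z":0,"roll":0},{"gripper":0,"x":0.2,"y":0,"z":0,"roll":0},{"gripper":0,"x":0,"y":0,"z":0,"roll":0}]}}

```text
time_s: 12.38
eef_pos: [0.5797, 0.2143, 0.3346]
eef_rot: [0.0, 0.99, -0.139, -0.0]
wrist_force: [0.8, -0.0, -0.8]
opening: 0.104
```

{"op": "move_arm", "data": {"moves": [{"gripper":0,"x":0.2,"y":0,"z":0,"roll":0},{"gripper":0,"x":0.1,"y":0,"z":0,"roll":0},{"gripper":0,"x":0,"y":0,"z":0,"roll":0}]}}

```text
time_s: 12.75
eef_pos: [0.5825, 0.2137, 0.3348]
eef_rot: [-0.0, 0.99, -0.139, 0.0]
wrist_force: [0.1, 0.7, -0.8]
opening: 0.107
```

{"op": "move_arm", "data": {"moves": [{"gripper":0,"x":0.1,"y":0,"z":0,"roll":0},{"gripper":0,"x":0.1,"y":0,"z":0,"roll":0},{"gripper":0,"x":0,"y":0,"z":0,"roll":0}]}}

```text
time_s: 13.12
eef_pos: [0.5845, 0.213, 0.3347]
eef_rot: [0.0, 0.99, -0.139, 0.0]
wrist_force: [-0.6, 0.3, -1.3]
opening: 0.108
```

{"op": "move_arm", "data": {"moves": [{"gripper":0,"x":0.1,"y":0,"z":0,"roll":0},{"gripper":0,"x":0.1,"y":0,"z":0,"roll":0},{"gripper":0,"x":0,"y":0,"z":0,"roll":0}]}}

```text
time_s: 13.5
eef_pos: [0.5864, 0.2125, 0.3347]
eef_rot: [0.0, 0.99, -0.139, 0.0]
wrist_force: [0.2, -0.6, -2.1]
opening: 0.108
```

{"op": "move_arm", "data": {"moves": [{"gripper":0,"x":0.1,"y":0,"z":0,"roll":0},{"gripper":0,"x":0,"y":0,"z":0,"roll":0}]}}

```text
time_s: 13.75
eef_pos: [0.5873, 0.2122, 0.3347]
eef_rot: [-0.0, 0.99, -0.139, -0.0]
wrist_force: [0.1, -0.1, -1.0]
opening: 0.108
```

{"op": "move_arm", "data": {"moves": [{"gripper":0,"x":0.1,"y":0,"z":0,"roll":0},{"gripper":0,"x":0,"y":0,"z":0,"roll":0}]}}

```text
time_s: 14.0
eef_pos: [0.5883, 0.212, 0.3347]
eef_rot: [-0.0, 0.99, -0.139, 0.0]
wrist_force: [-0.6, 0.5, -0.4]
opening: 0.102
```

{"op": "move_arm", "data": {"moves": [{"gripper":0,"x":0.07,"y":0,"z":0,"roll":0},{"gripper":0,"x":0,"y":0,"z":0,"roll":0}]}}

```text
time_s: 14.25
eef_pos: [0.5889, 0.2118, 0.3347]
eef_rot: [-0.0, 0.99, -0.139, -0.0]
wrist_force: [-0.8, 0.2, -1.4]
opening: 0.103
```

{"op": "move_arm", "data": {"moves": [{"gripper":0,"x":0.07,"y":0,"z":0,"roll":0},{"gripper":0,"x":0,"y":0,"z":0,"roll":0}]}}

```text
time_s: 14.5
eef_pos: [0.5896, 0.2116, 0.3347]
eef_rot: [-0.0, 0.99, -0.139, 0.0]
wrist_force: [-0.4, -0.6, -1.1]
opening: 0.103
```

{"op": "move_arm", "data": {"moves": [{"gripper":0,"x":0.1,"y":0,"z":0,"roll":0},{"gripper":0,"x":0,"y":0,"z":0,"roll":0}]}}

```text
time_s: 14.75
eef_pos: [0.5903, 0.2114, 0.3346]
eef_rot: [-0.0, 0.99, -0.139, -0.0]
wrist_force: [-2.0, -0.0, -0.6]
opening: 0.103
```

{"op": "move_arm", "data": {"moves": [{"gripper":0,"x":0.1,"y":0,"z":0,"roll":0},{"gripper":0,"x":0,"y":0,"z":0,"roll":0}]}}

```text
time_s: 15.0
eef_pos: [0.5909, 0.2114, 0.3346]
eef_rot: [-0.0, 0.99, -0.139, -0.001]
wrist_force: [-5.3, 0.9, 1.5]
opening: 0.106
```

About 5 N against the shut flap. I'll hold briefly, ease back inward and lower it onto the peg.

{"op": "move_arm", "data": {"moves": [{"gripper":0,"x":0,"y":0,"z":0,"roll":0},{"gripper":0,"x":0,"y":0,"z":0,"roll":0}]}}

```text
time_s: 15.25
eef_pos: [0.5909, 0.2114, 0.3346]
eef_rot: [-0.0, 0.99, -0.139, -0.001]
wrist_force: [-5.2, 0.8, 1.1]
opening: 0.102
```

{"op": "move_arm", "data": {"moves": [{"gripper":0,"x":-0.5,"y":0,"z":0,"roll":0},{"gripper":0,"x":-0.5,"y":0,"z":0,"roll":0},{"gripper":0,"x":-0.5,"y":0,"z":0,"roll":0},{"gripper":0,"x":0,"y":0,"z":0.15,"roll":0},{"gripper":0,"x":0,"y":0,"z":0,"roll":0}]}}

```text
time_s: 15.88
eef_pos: [0.5771, 0.2151, 0.3331]
eef_rot: [0.0, 0.99, -0.139, 0.0]
wrist_force: [0.5, 0.1, -1.8]
opening: 0.11
```

{"op": "move_arm", "data": {"moves": [{"gripper":0,"x":0,"y":0,"z":0.07,"roll":0},{"gripper":0,"x":0,"y":0,"z":0,"roll":0}]}}

```text
time_s: 16.12
eef_pos: [0.5772, 0.2151, 0.3324]
eef_rot: [0.0, 0.99, -0.139, -0.0]
wrist_force: [0.0, 0.2, -0.7]
opening: 0.11
```

{"op": "move_arm", "data": {"moves": [{"gripper":0,"x":0,"y":0,"z":0.07,"roll":0},{"gripper":0,"x":0,"y":0,"z":0,"roll":0}]}}

```text
time_s: 16.38
eef_pos: [0.5771, 0.2152, 0.3318]
eef_rot: [0.0, 0.99, -0.139, 0.0]
wrist_force: [0.8, -0.1, -1.5]
opening: 0.108
```

{"op": "move_arm", "data": {"moves": [{"gripper":0,"x":0,"y":0,"z":0.05,"roll":0},{"gripper":0,"x":0,"y":0,"z":0,"roll":0}]}}

```text
time_s: 16.62
eef_pos: [0.5772, 0.2152, 0.3317]
eef_rot: [-0.0, 0.99, -0.139, 0.0]
wrist_force: [-0.4, -0.2, 1.3]
opening: 0.105
```

Resting on the peg (Fz changed sign). Release gradually.

{"op": "move_arm", "data": {"moves": [{"gripper":14,"x":0,"y":0,"z":0,"roll":0},{"gripper":18,"x":0,"y":0,"z":0,"roll":0},{"gripper":25,"x":0,"y":0,"z":0,"roll":0},{"gripper":35,"x":0,"y":0,"z":0,"roll":0},{"gripper":40,"x":0,"y":0,"z":0,"roll":0}]}}

```text
time_s: 17.25
eef_pos: [0.5771, 0.2152, 0.3313]
eef_rot: [0.0, 0.99, -0.139, 0.0]
wrist_force: [0.5, 0.9, 0.9]
opening: 0.396
```

{"op": "move_arm", "data": {"moves": [{"gripper":40,"x":0,"y":0,"z":0,"roll":0},{"gripper":40,"x":0,"y":0,"z":-1,"roll":0},{"gripper":40,"x":0,"y":0,"z":-3,"roll":0},{"gripper":40,"x":0,"y":0,"z":-5,"roll":0},{"gripper":40,"x":0,"y":0,"z":-5,"roll":0}]}}

```text
time_s: 17.88
eef_pos: [0.5769, 0.2151, 0.4734]
eef_rot: [-0.0, 0.99, -0.139, 0.0]
wrist_force: [0.9, -0.5, 0.6]
opening: 0.4
```

{"op": "move_arm", "data": {"moves": [{"gripper":40,"x":0,"y":0,"z":0,"roll":0},{"gripper":40,"x":0,"y":0,"z":0,"roll":0},{"gripper":40,"x":0,"y":0,"z":0,"roll":0},{"gripper":40,"x":0,"y":0,"z":0,"roll":0},{"gripper":40,"x":0,"y":0,"z":0,"roll":0}]}}

```text
time_s: 18.5
eef_pos: [0.577, 0.2152, 0.4704]
eef_rot: [0.0, 0.99, -0.139, -0.001]
wrist_force: [0.6, -0.1, 0.1]
opening: 0.399
```

Run:
```python
from h import *
st()
pic("pics/c9.png",320,100,100,110,5,[])
```

```text
t 18.5 p [0.577  0.2152 0.4704] yaw -15.96 zax [-0.001 -0.    -1.   ] q [0.16 0.23 1.42 0.   1.5  0.44] F [ 0.63 -0.13  0.09] op 0.399
```

View pics/c9.png

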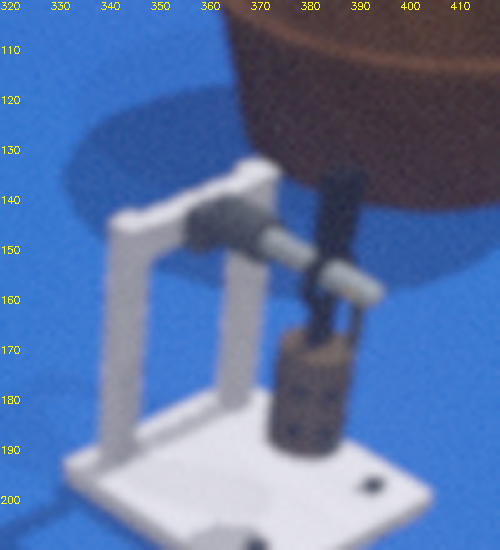

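The feeder hangs free on the peg with its eye at about (383,155). The flap is down outside it at about (390,165), and the gripper is clear above.

```bash
python3 -c "
from bench import ctrl
print(ctrl.hand_in())"
```

```text
the job is handed in; nothing more can be done
None
```

The feeder is hanging by its eye on the rack's peg with the flap shut behind it, and I handed the job in at about 18.5 s.

- **Insertion:** I gripped the feeder by its tab and threaded the eye onto the peg. Side forces between moves stayed around 1 N or less. I pushed past the flap and saw it fallen shut in the picture.
- **Tug:** I pulled back against the flap with about 5 N. The reading held steady and the gripper did not move.
- **Release:** I eased the feeder inward about 15 mm and lowered it until the peg took its weight. Then I opened the fingers and lifted the gripper 14 cm clear.

The last picture shows the feeder hanging upright and the flap down on the outside. The wrist force was back near zero. I did not touch the other things on the table.

The two cameras disagreed by about 4 mm on the peg's sideways position. I aimed using the closer scene-camera view, and the eye went on without trouble. No other check failed.

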